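# Lock the bayonet ring on the drying can

### The arm

A 6-joint arm with a two-finger parallel gripper is mounted at the origin on the work surface. World frame = base frame: x ahead of the robot, y to its left, z up, the work surface at z = 0. Lengths are in mm, angles in degrees, forces in N, time in s.
With the tool pointing down it reaches from about 350 to 850 mm from the base axis. Payload 8.1 kg.
Tool frame: the origin (TCP) lies midway between the tips of the shut fingers; the grasp point (between the pads) lies 19 mm behind it; z points along the fingers, y is the line along which they close (so a half turn about z gives the same grasp; the last joint's range is limited). The gripper opens to 85 mm and grips with 20 to 120 N. Pads are 22 mm wide; open, the fingers measure 114 mm over their backs; the gripper's body (76 mm by 85 mm) begins 54 mm behind the grasp point. The pads swing forward as they close: fully open they stand 13 mm farther back than shut.
Start: joints at [59.737, 7.471, 85.268, -0, 87.261, -4.893], TCP at [257.063, 542.148, 231.292] pointing down, gripper open.
Joint ranges: [-169.43, 169.43], [-51.17, 129.36], [1.28, 143.12], [-76.62, 256.62], [0, 156.53], [-152.29, 152.29]. Speed limits (degrees/s): [136.94, 136.94, 159.86, 180, 180, 180].

### API

Orientations are given as [roll, pitch, yaw] about the fixed x, y, z axes, in that order (R = Rz(yaw) Ry(pitch) Rx(roll)).
In Python, from bench import r, optics, workorder gives the robot as it stands.
- The arm moves only by the shell command python3 -m handwheel 'ROWS' [FORCE]. ROWS is 1 to 8 rows, one to a line, with the numbers parted by spaces; each row has 7 numbers: a rotation vector rx, ry, rz in degrees, then dx, dy, dz in mm, then the finger opening in mm; each row is the pose to reach, as a shift and turn from the pose commanded when the command began, along the tool's axes at that moment; what a row does not reach only later rows make up. A row lasts 1/8 s, in which the tool goes at most 62.5 mm and 10.7 degrees, less where a joint would pass 70% of its speed; a pose out of reach is approached as far as the arm can. The fingers move at their own pace and stop on an object; FORCE is the grip in N (left out, the last holds). Time passes only in rows, so rows that do not move let the fingers close. It prints the time, the measured TCP pose, the force, the opening and the grip force at its end. Input that does not fit is refused with a message, and nothing moves.
- r.sense(): the state, without advancing time (a new reading comes with each control period).
- optics.snapshot(name): name is "scene" or "top" or "wrist"; returns a dict with "pixels" (400x640x3 uint8, blue, green, red), "fx", "fy", "cx", "cy" (pixels), "D" ([k1, k2, p1, p2, k3] as OpenCV has them; the pictures are not rectified), "pose" (4x4, takes a point from camera to world coordinates). Camera axes: x right, y up, looking along -z (the intrinsics and any distortion apply to the point x, -y, -z); pixel columns grow to the right and rows downward; lengths in mm; the calibration is good to about 2 mm. A picture is of the moment at which its call begins. There is no depth.
- workorder.hand_in(): hands the job in; it is judged then, once.
The state is a dict: "time": time; "joint_pos": joint angles; "qd": joint speeds; "joint_efforts": joint torques, N m; "tool_pos": TCP position; "tcp_rot": TCP orientation; "ft_force": force on the tool from outside, world axes, zero at the start; "wrist_torque": the same for the moment, N m; "finger_gap": finger opening in mm; "grip_force": force on a finger pad.
Only numpy, scipy, OpenCV 4.12 (cv2) and the standard library are available. Lean on these libraries where they do the work, as an engineer would, in place of code of your own. Each camera call takes 0.05 s, during which the arm holds its last target. There are 200 camera calls.

### The job

Close the drying can on the key shelf: pick up the loose bayonet ring by its grip bar, set it over the can's neck with its lugs in the gaps of the flange and push it down against the spring, then twist it clockwise a quarter turn to its stop, so that on letting go it clicks up and stays locked. Be gentle: feel for the spring and the stop rather than forcing them, and leave the other things on the shelf alone.

Things in the scene. Friction and masses are not known exactly. Their poses are not given: they have to be found in the camera images.
- ring: Loose brass bayonet ring (about 160 g) standing on the shelf right way up. Wall: outer diameter 82 mm, inner 70 mm, 16 mm high. Origin: centre of its underside, z up, x along its grip bar. The ring is the same after half a turn.
- ring_bar (a point): Middle of the ring's grip bar, 43 mm above the ring's origin. The bar bridges the ring along its x axis: 83 mm long, 12 mm thick (along y), from 34 to 48 mm above the underside, open beneath between its end posts. Pinch it here from above.
- ring_lug (a point): Underside of one of the ring's two lugs, which point inward at its +y and -y sides, square to the bar: each 12 mm wide, 5 mm high, flush with the ring's underside, reaching in to 27 mm from the axis.
- can: Drying can fixed to the shelf: dark tin drum 92 mm wide (foot 100 mm), 40 mm high, a steel neck (core 48 mm, flange 66 mm wide) on top. Origin: centre of the underside, z up. More than 40 N between ring and can (on the flange, on the stop or with the spring bottomed) damages it.
- can_flange (a point): NOMINAL centre of the flange's top, 68 mm above the can's origin. The neck is press-fitted: really up to 8 mm higher or lower, and turned up to 0.18 rad either way about z. These errors are not in any reading: feel (or see) them. It does not give in use. Play between ring and flange 2 mm all round.
- can_gap (a point): NOMINAL middle of one of the flange's two gaps, at the can's +y and -y sides, 52 degrees wide each. The lugs go down through them, so the ring goes on with its bar along the can's x axis. Pushed 7 mm down from first resting on the spring plate, the lugs pass under the flange (8 mm thick). Counter-clockwise is blocked at once.
- can_stop (a point): NOMINAL locked place of a lug (the other is across from it): a quarter turn CLOCKWISE seen from above from its gap. From 83 degrees past the gap's middle the lugs stand under recesses 4 mm high, at 92 degrees is a hard stop. Let go there, the spring lifts the ring with a click: locked, underside 9 mm below the flange's top.
- plate (a joint): Spring plate under the flange, on which the lugs press: travel in m, 0 = fully up (its top 6 mm below the flange's top), grows as it is pushed down, hard bottom at 0.0105. Takes about 4 N to start and 0.7 N more per mm (9 N at 7 mm, 11.5 N at the bottom). With the ring locked it reads 0.003.
- keystand: slotted beech key stand, 70 x 200 x 80 mm, with three upright iron keys (200 mm high over all); bystander; origin: under its middle
- tinderbox: dark tin tinderbox, 74 x 104 x 44 mm; bystander; origin: under its middle
- chalice: pewter chalice, 78 mm wide, 140 mm high; bystander; origin: under its middle
- mallet: wooden mallet lying down, head 65 x 110 x 65 mm, ash handle 25 mm thick, 280 mm over all; bystander; origin: under its middle
- flint: grey flint striker, 55 x 28 x 16 mm; bystander; origin: under its middle
- brush: hand brush lying down; bystander; origin: under its middle
- hygrometer: round brass hygrometer lying face up, 60 mm wide, 22 mm high; bystander; origin: under its middle
Not all that is in view belongs to the job. What is shaped like the can but blue or red is not meant.

How it is judged:
By the outcome, as a careful person would: the job done as asked, in the order asked, and still so for the second after the job is handed in, with the robot touching nothing.
It also fails if it takes over 70 s, if anything falls off the work surface, if the arm or the gripper's body presses on something with over 40 N, if the wrist force passes 120 N, or if a joint passes its speed limit or range.

## Working session

There is one attempt and no reset: what is moved stays moved. The work goes in short steps, Python scripts to look and compute and a shell command to move; the robot and the scene stay as the last step left them, time stands still between calls to the robot, and variables do not carry over. Pictures are saved under pics/ and viewed, at most 10 in all, crops included, and the job is handed in when it is done.

```bash
ls; mkdir -p pics; python3 - <<'E'
from bench import r,optics
import cv2,pickle,numpy as np
s=r.sense();print(s)
d={}
for n in("scene","top","wrist"):
    p=optics.snapshot(n);d[n]=p;cv2.imwrite(f"pics/{n}0.png",p["pixels"]);print(n,p["fx"],p["cx"],p["cy"],p["D"],np.round(p["pose"],3).tolist())
pickle.dump(d,open("d0.pkl","wb"))
E
```

```text
pics
{'time': 0.0, 'joint_pos': array([ 5.97358003e+01,  7.51649329e+00,  8.53291292e+01,  6.12102813e-05,
        8.72609007e+01, -4.89430806e+00]), 'qd': array([ 0.01735692, -0.01577381,  0.0116143 , -0.01748112,  0.05847733,
       -0.0607452 ]), 'joint_efforts': array([ 2.21401901e-04, -5.69422066e+01, -5.00542116e+01, -2.99050453e-04,
        1.52817601e-02, -1.21178263e-05]), 'tool_pos': array([256.7914995 , 541.66748161, 230.23142298]), 'tcp_rot': array([-1.79893870e+02, -9.14925088e-03,  1.54630097e+02]), 'ft_force': array([-0.15165486,  0.64341888, -0.42962859]), 'wrist_torque': array([ 0.02181908, -0.02598986,  0.04379724]), 'grip_force': 0.0, 'finger_gap': 85.32195374266495}
scene 513.6983445029254 322.54016247435385 204.0856246014549 [0.00109153 0.         0.         0.         0.        ] [[-0.447, -0.528, 0.722, 1673.459], [0.894, -0.276, 0.352, 520.733], [0.014, 0.803, 0.596, 999.782], [0.0, 0.0, 0.0, 1.0]]
top 469.3964866869587 324.6632206835827 202.34707303406694 [-0.05090368  0.          0.          0.          0.        ] [[0.007, 0.984, -0.178, 375.716], [-1.0, 0.003, -0.023, -25.506], [-0.023, 0.178, 0.984, 1264.666], [0.0, 0.0, 0.0, 1.0]]
wrist 309.35267798263106 321.9589381437427 196.6110120296981 [-0.04602997  0.          0.          0.          0.        ] [[0.428, -0.87, -0.245, 194.017], [0.904, 0.412, 0.117, 571.525], [-0.001, -0.271, 0.963, 372.368], [0.0, 0.0, 0.0, 1.0]]
```

View pics/top0.png

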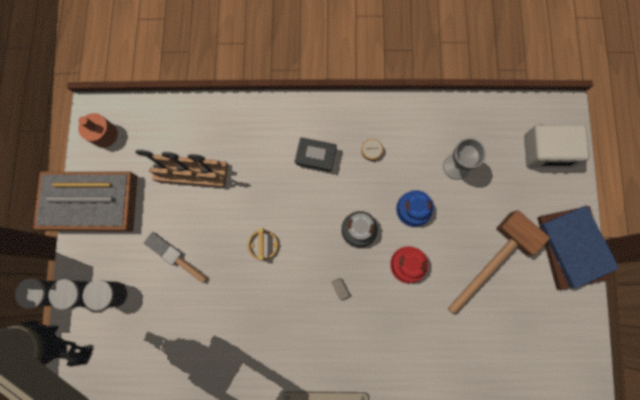

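View pics/scene0.png

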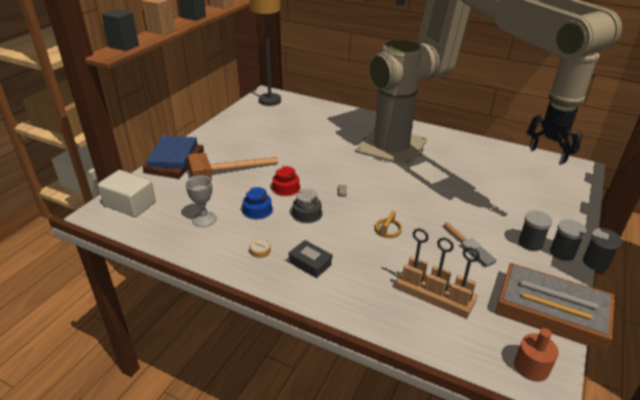

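The top view shows the brass ring at (263,245) and three can-shaped things: dark (360,229), blue (415,208) and red (410,265). The dark tin one with the steel neck fits; blue and red are excluded. The scene view agrees: dark can at (306,206), ring at (389,224). I'll confirm this in a crop.

```bash
cat > h.py <<'E'
import numpy as np,cv2,pickle
def K(p): return np.array([[p["fx"],0,p["cx"]],[0,p["fy"],p["cy"]],[0,0,1.]])
def ray(p,uv,z):
    uv=np.array(uv,float).reshape(-1,1,2)
    n=cv2.undistortPoints(uv,K(p),np.array(p["D"],float)).reshape(-1,2)
    T=np.array(p["pose"]); d=np.c_[n[:,0],-n[:,1],-np.ones(len(n))]@T[:3,:3].T
    return T[:3,3]+d*((z-T[2,3])/d[:,2])[:,None]
def proj(p,X):
    T=np.array(p["pose"]); c=(np.array(X,float).reshape(-1,3)-T[:3,3])@T[:3,:3]
    c=c*[1,-1,-1]
    return cv2.projectPoints(c,np.zeros(3),np.zeros(3),K(p),np.array(p["D"],float))[0].reshape(-1,2)
def totool(s,dw):
    from scipy.spatial.transform import Rotation as R
    return R.from_euler('xyz',s["tcp_rot"],degrees=True).inv().apply(dw)
E
python3 - <<'E'
from h import *
d=pickle.load(open("d0.pkl","rb"))
t=d["top"];im=t["pixels"]
hsv=cv2.cvtColor(im,cv2.COLOR_BGR2HSV)
print(hsv[245,263],hsv[229,347], hsv[227,360])
roi=np.zeros(im.shape[:2],np.uint8);roi[220:272,240:290]=1
m=((hsv[...,1]>110)&(hsv[...,0]>12)&(hsv[...,0]<35)&(roi>0)).astype(np.uint8)
v,u=np.nonzero(m);(c,rad)=cv2.minEnclosingCircle(np.c_[u,v].astype(np.float32))
print("ring",c,rad,ray(t,c,16))
roi[:]=0;roi[200:260,330:390]=1
m2=((hsv[...,2]<85)&(roi>0)).astype(np.uint8)
n,l,st,ce=cv2.connectedComponentsWithStats(m2);print(st[1:],ce[1:])
i=1+st[1:,4].argmax();v,u=np.nonzero(l==i);(c,rad)=cv2.minEnclosingCircle(np.c_[u,v].astype(np.float32));print("can",c,rad,ray(t,c,20))
a=cv2.resize(im[195:285,230:440],(800,343),interpolation=3)
s=d["scene"]["pixels"][150:250,235:430];b=cv2.resize(s,(485,249),interpolation=3)
o=np.zeros((592,800,3),np.uint8);o[:343]=a;o[343:,:485]=b
cv2.imwrite("pics/crop1.png",o)
E
```

```text
[ 16  79 145] [18 33 78] [ 14  28 138]
ring (262.8239440917969, 243.9225311279297) 15.187490463256836 [[487.65699556 168.70767918  16.        ]]
[[342 213  38  35 531]] [[361.09792844 234.43691149]]
can (361.42681884765625, 230.14227294921875) 19.679428100585938 [[525.38485863 -94.37590854  20.        ]]
```

View pics/crop1.png

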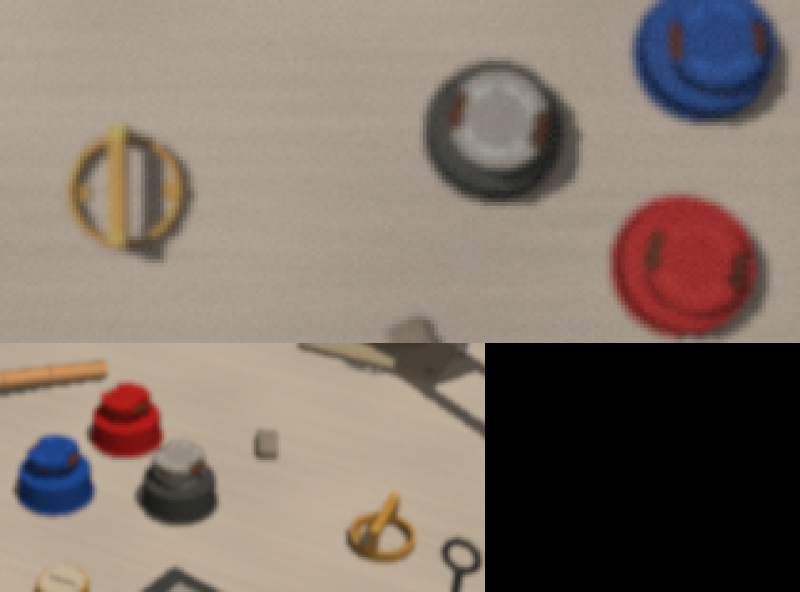

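The crop confirms the dark can: grey steel neck, with gap marks at top px ~(350,224) and (372,229). The ring's bar runs vertically in the image, which is along world x. I'm moving above the ring.

```bash
python3 -m handwheel '0 0 -6 -46 -30 4 85
0 0 -12 -92 -60 8 85
0 0 -16 -138 -90 12 85
0 0 -20 -184 -120 16 85
0 0 -25.4 -230 -149 20 85
0 0 -25.4 -276 -178 24 85
0 0 -25.4 -322 -208 27 85
0 0 -25.4 -368 -238 30 85'
python3 -m handwheel '0 0 0 0 0 0 85
0 0 0 0 0 0 85'
python3 - <<'E'
from h import *
from bench import r,optics
s=r.sense();print(s["tool_pos"],s["tcp_rot"],s["joint_pos"],s["ft_force"])
p=optics.snapshot("wrist");pickle.dump(p,open("w1.pkl","wb"));cv2.imwrite("pics/w1.png",p["pixels"])
E
```

```text
time: 1.15
tool_pos: [488.1, 167.8, 201.1]
tcp_rot: [180.0, -0.0, -180.0]
ft_force: [0.7, 0.1, -0.0]
finger_gap: 85.0
grip_force: 0.0
time: 1.4
tool_pos: [487.3, 169.5, 201.0]
tcp_rot: [180.0, -0.1, 180.0]
ft_force: [-0.4, 0.2, -0.3]
finger_gap: 84.8
grip_force: 0.0
[487.2517455  169.54673053 200.9837805 ] [ 1.79985617e+02 -5.06554732e-02  1.79976643e+02] [ 1.34722273e+01 -4.67066201e+00  1.00784669e+02  2.59531659e-02
  8.39318940e+01 -7.65071628e+01] [-0.40101647  0.23893493 -0.34864942]
```

View pics/w1.png

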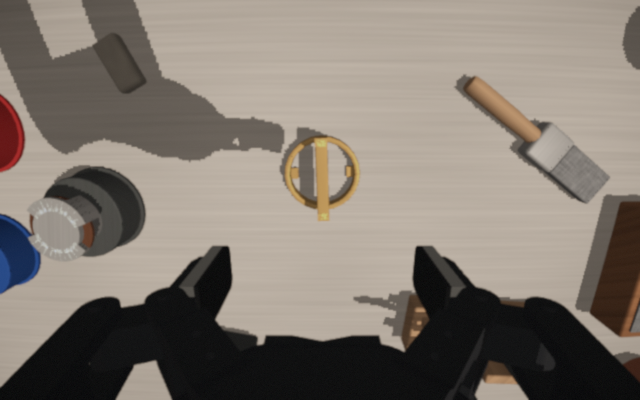

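The wrist view shows the ring at (322,173), with its bar from (321,138) to (323,221). I'll measure the bar and wall, and take a first look at the can neck at (62,229).

```bash
cat > ring.py <<'E'
from h import *
p=pickle.load(open("w1.pkl","rb"));im=p["pixels"];hsv=cv2.cvtColor(im,cv2.COLOR_BGR2HSV)
m=((hsv[...,1]>100)&(hsv[...,2]>90)&(hsv[...,0]>12)&(hsv[...,0]<35)).astype(np.uint8);m[:, :270]=0;m[:,380:]=0;m[235:]=0;m[:120]=0
cols=np.nonzero(m.sum(0)>55)[0];print("bar cols",cols.min(),cols.max())
bm=m.copy();bm[:,:cols.min()-1]=0;bm[:,cols.max()+2:]=0
v,u=np.nonzero(bm);rect=cv2.minAreaRect(np.c_[u,v].astype(np.float32));b=cv2.boxPoints(rect);b=b[b[:,1].argsort()]
e=np.array([b[:2].mean(0),b[2:].mean(0)]);print(e)
# outer silhouette circle (wall top outer z=16), from side edges
pts=[]
for row in range(150,200,3):
    c=np.nonzero(m[row])[0];pts+= [(c.min()-.5,row),(c.max()+.5,row)]
W=ray(p,pts,16)[:,:2]
A=np.c_[2*W,np.ones(len(W))];x=np.linalg.lstsq(A,(W**2).sum(1),rcond=None)[0]
print("wall ctr",x[:2],"R",np.sqrt(x[2]+x[:2]@x[:2]))
for z in(41,48):
    E=ray(p,e,z);print(z,E[:,:2].round(1),"mid",E.mean(0)[:2],"len",np.linalg.norm(E[1]-E[0]),"ang",np.degrees(np.arctan2(*(E[0]-E[1])[[1,0]])))
rows=range(160,205,4);mid=[(np.nonzero(bm[r])[0].mean(),r) for r in rows];M=ray(p,mid,48);print("bar axis y at z48",M[:,1].round(1), np.degrees(np.arctan(np.polyfit(M[:,0],M[:,1],1)[0])))
E
python3 ring.py
```

```text
bar cols 317 327
[[321.99997 135.99997]
 [321.99997 219.99997]]
wall ctr [484.06347638 169.50167238] R 39.96158641861181
41 [[442.2 170. ]
 [528.  170. ]] mid [485.10586479 169.99806257] len 85.82814700341119 ang 179.98896189989816
48 [[441.6 170. ]
 [525.5 170. ]] mid [483.54703841 169.99011371] len 83.839329079031 ang 179.98896189989816
bar axis y at z48 [169.  169.  169.5 170.  170.  170.  170.  170.  170.  170.  170.5 170. ] 1.3326243814287155
```

The wall radius (40 vs 41 mm) and bar length (84 vs 83 mm) check out. The ring centre is at about (483.8,169.7), with the bar along x (~1°). I'm going down to TCP z = 24 and gripping.

```bash
python3 -m handwheel '0 0 -1 3.5 0.2 50 85
0 0 -1 3.5 0.2 100 85
0 0 -1 3.5 0.2 140 85
0 0 -1 3.5 0.2 160 85
0 0 -1 3.5 0.2 172 85
0 0 -1 3.5 0.2 177 85
0 0 -1 3.5 0.2 177 85' 40
python3 -m handwheel '0 0 0 0 0 0 10
0 0 0 0 0 0 5
0 0 0 0 0 0 0
0 0 0 0 0 0 0
0 0 0 0 0 0 0
0 0 0 0 0 0 0
0 0 0 0 0 0 0' 60
```

```text
time: 2.33
tool_pos: [484.4, 170.1, 24.9]
tcp_rot: [180.0, 0.0, -178.9]
ft_force: [0.5, 0.3, -0.0]
finger_gap: 85.1
grip_force: 0.0
time: 3.2
tool_pos: [484.4, 169.6, 24.6]
tcp_rot: [180.0, 0.0, -179.0]
ft_force: [0.1, 0.0, 4.2]
finger_gap: 10.8
grip_force: 59.8
```

```bash
python3 -m handwheel '0 0 0 0 0 -20 0
0 0 0 0 0 -70 0
0 0 0 -10 -20 -120 0
0 0 4 -35 -60 -165 0
0 0 8 -60 -110 -185 0
0 0 14 -88 -145 -185 0
0 0 14 -88 -157 -185 0
0 0 14 -88 -157 -185 0'
python3 -m handwheel '0 0 0 0 0 0 0
0 0 0 0 0 0 0
0 0 0 0 0 0 0'
python3 - <<'E'
from h import *
from bench import r,optics
s=r.sense();print(s["tool_pos"],s["tcp_rot"],s["joint_pos"],s["ft_force"],s["wrist_torque"],s["time"])
p=optics.snapshot("wrist");pickle.dump(p,open("w2.pkl","wb"));cv2.imwrite("pics/w2.png",p["pixels"])
E
```

```text
time: 4.2
tool_pos: [574.1, 13.8, 208.1]
tcp_rot: [-180.0, -0.1, 167.0]
ft_force: [-0.1, 0.0, -2.0]
finger_gap: 10.8
grip_force: 58.9
time: 4.58
tool_pos: [574.7, 15.0, 209.4]
tcp_rot: [180.0, 0.0, 167.1]
ft_force: [0.4, -0.4, -1.8]
finger_gap: 10.6
grip_force: 58.9
[574.68451479  15.01916358 209.38562783] [1.79998502e+02 5.76056451e-03 1.67104243e+02] [-3.61293103e+00  4.21428370e+00  9.10396889e+01  5.51387720e-04
  8.47401007e+01 -8.07172250e+01] [ 0.41959807 -0.44639529 -1.81282652] [-0.00699329  0.02718037 -0.0245212 ] 4.575
```

View pics/w2.png

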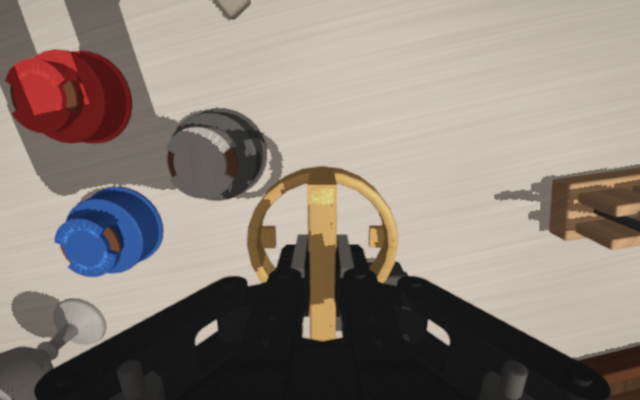

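The ring hangs level and well seated in the grip. The dark can is at (215,155), its flange at about (202,162) with gaps at (171,162) and (232,163), beside blue (90,240) and red (55,95). Next I'll put the camera straight over the can, so that height hardly shifts the measurement.

```bash
python3 -m handwheel '0 0 0 -15 -40 0 0
0 0 0 -30 -80 0 0
0 0 0 -46 -118 0 0
0 0 0 -46 -118 0 0
0 0 0 -46 -118 0 0
0 0 0 -46 -118 0 0'
python3 - <<'E'
from h import *
from bench import r,optics
s=r.sense();print(s["tool_pos"],s["tcp_rot"],s["joint_pos"],s["time"])
p=optics.snapshot("wrist");pickle.dump(p,open("w3.pkl","wb"))
print(p["pose"][:3,3]);c=proj(p,[525,-94,68])[0];print(c)
x,y=int(c[0]),int(c[1]);y0=max(0,y-60);cr=p["pixels"][y0:y0+120,x-80:x+80];print("crop origin",x-80,y0)
cv2.imwrite("pics/w3.png",cv2.resize(cr,(800,600),interpolation=2))
E
```

```text
time: 5.38
tool_pos: [593.2, -109.9, 209.3]
tcp_rot: [180.0, -0.0, 167.1]
ft_force: [-0.2, 0.4, -1.8]
finger_gap: 10.8
grip_force: 59.0
[ 593.20534499 -109.90940864  209.32246213] [ 1.79982926e+02 -6.21018247e-03  1.67106425e+02] [-1.53752882e+01  8.58584552e+00  8.63452703e+01  1.68511805e-02
  8.50758281e+01 -9.24831596e+01] 5.375
[525.39440261 -94.49169799 351.33915582]
[322.07931441 109.12114335]
crop origin 242 49
```

View pics/w3.png

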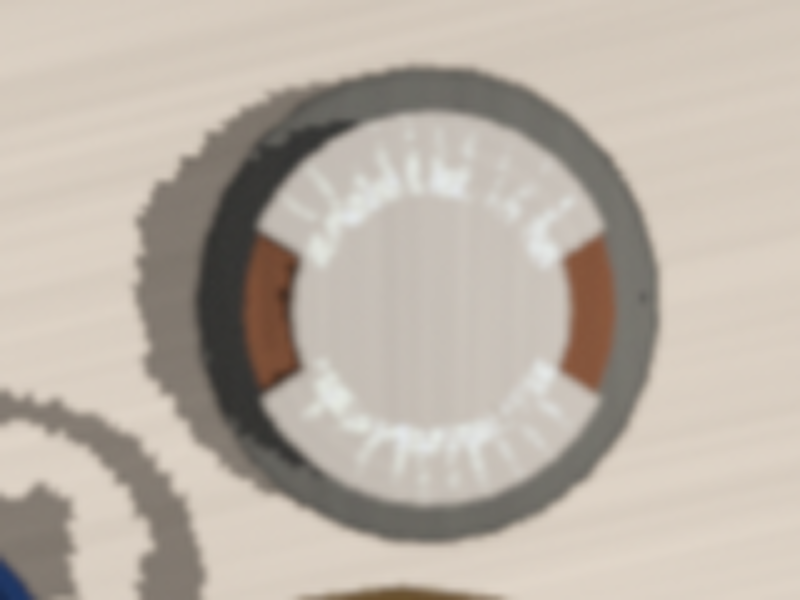

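The crop shows the flange straight on: its circle is centred at about crop (430,307), px (328,110.4). The two brown gaps are at px (296,111) and (360,111). I'm measuring centre, gap angle and height.

```bash
python3 - <<'E'
from h import *
p=pickle.load(open("w3.pkl","rb"));im=p["pixels"];hsv=cv2.cvtColor(im,cv2.COLOR_BGR2HSV)
br=((hsv[...,1]>90)&(hsv[...,0]<16)).astype(np.uint8);br[:90]=0;br[135:]=0;br[:,:285]=0;br[:,370:]=0
n,l,st,ce=cv2.connectedComponentsWithStats(br);k=[i for i in range(1,n) if st[i,4]>60];print(st[k],ce[k])
G=ray(p,ce[k],62);G=G[G[:,0].argsort()] if 0 else G
dv=G[0]-G[1];dv*=np.sign(dv[1]);print("gap yaw(can)",np.degrees(np.arctan2(-dv[0],dv[1])),"sep",np.linalg.norm(dv),"mid",G.mean(0))
# bright flange
g=im.min(2);roi=np.zeros_like(g);cv2.circle(roi,(328,110),43,1,-1)
m=((g>150)&(roi>0)).astype(np.uint8)
n,l,st,_=cv2.connectedComponentsWithStats(m);i=1+st[1:,4].argmax();print("flange bbox",st[i])
c=max(cv2.findContours((l==i).astype(np.uint8),0,1)[0],key=len).reshape(-1,2).astype(float)
for z in(60,68,76):
    W=ray(p,c,z)[:,:2];x0=W.mean(0)
    for it in range(8):
        d=np.hypot(*(W-x0).T);q=W[(d>np.percentile(d,95)-2)]
        s=np.linalg.lstsq(np.c_[2*q,np.ones(len(q))],(q**2).sum(1),rcond=None)[0];x0=s[:2]
    print(z,x0,"R",np.sqrt(s[2]+x0@x0),len(q))
# drum: dark outline fit at z=40
dk=((g<125)&(roi*0+1>0)).astype(np.uint8)
E
python3 ring.py >/dev/null
```

```text
[[291  97  10  30 240]
 [355  97  10  30 219]] [[295.27083333 111.19166667]
 [359.67123288 111.25570776]]
gap yaw(can) -12.916452416948427 sep 58.28682032033864 mid [527.84061501 -89.62683192  62.        ]
flange bbox [ 295   72   67   78 4016]
60 [528.0994211  -89.08337609] R 34.10434364118584 150
68 [528.0251429  -89.23188539] R 33.167858641893176 150
76 [527.9508647 -89.3803947] R 32.23137364259269 150
```

The gap yaw is −12.9°, which the tool already matches at 167.1. The flange centre is at (528.0,−89.3) with a radius near 33 mm, so its height is about 70±5. I'm moving the ring over the neck and down to an underside of about 85.

```bash
python3 -m handwheel '0 0 0 25 2 0 0
0 0 0 50 4 0 0
0 0 0 67.6 5.6 10 0
0 0 0 67.6 5.6 50 0
0 0 0 67.6 5.6 80 0
0 0 0 67.6 5.6 99 0
0 0 0 67.6 5.6 99 0
0 0 0 67.6 5.6 99 0'
python3 - <<'E'
from h import *
from bench import r,optics
s=r.sense();print(s["tool_pos"],s["tcp_rot"],s["wrist_torque"],s["time"])
p=optics.snapshot("wrist");q=optics.snapshot("scene");pickle.dump((p,q),open("w4.pkl","wb"))
im=p["pixels"][120:400,170:470]
c=proj(q,[528,-89,75])[0].astype(int);b=q["pixels"][c[1]-50:c[1]+50,c[0]-50:c[0]+50]
o=np.zeros((400,800,3),np.uint8);o[:373,:400]=cv2.resize(im,(400,373));o[:,400:]=cv2.resize(b,(400,400),interpolation=2)
cv2.imwrite("pics/w4.png",o)
E
```

```text
time: 6.42
tool_pos: [529.6, -90.5, 111.7]
tcp_rot: [-180.0, 0.1, 167.0]
ft_force: [0.5, -0.1, -2.0]
finger_gap: 11.1
grip_force: 59.0
[529.59695172 -90.54632911 111.70199843] [-1.79994641e+02  1.10798018e-01  1.67047626e+02] [ 0.04851173  0.02502273 -0.01354275] 6.425
```

View pics/w4.png

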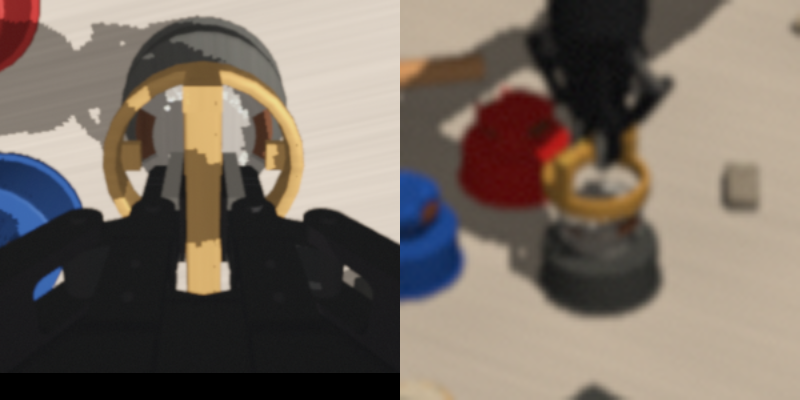

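The ring is level and centred over the neck: lugs at crop (130,155) and (275,155) line up with the brown gaps. I'll settle, then feel downward in small steps.

```bash
python3 -m handwheel '0 0 0 0 0 0 0
0 0 0 0 0 0 0
0 0 0 0 0 4 0
0 0 0 0 0 6 0
0 0 0 0 0 6 0
0 0 0 0 0 6 0'
python3 -m handwheel '0 0 0 0 0 1 0
0 0 0 0 0 2 0
0 0 0 0 0 2 0
0 0 0 0 0 2 0'; python3 -m handwheel '0 0 0 0 0 1 0
0 0 0 0 0 2 0
0 0 0 0 0 2 0
0 0 0 0 0 2 0'
```

```text
time: 7.28
tool_pos: [528.6, -90.4, 104.2]
tcp_rot: [180.0, -0.0, 167.0]
ft_force: [0.1, -0.7, -1.5]
finger_gap: 10.9
grip_force: 59.0
time: 7.78
tool_pos: [528.7, -90.5, 102.3]
tcp_rot: [-180.0, 0.0, 167.0]
ft_force: [-0.2, -0.2, -1.9]
finger_gap: 10.6
grip_force: 59.0
time: 8.28
tool_pos: [528.6, -90.4, 100.3]
tcp_rot: [-180.0, -0.0, 167.0]
ft_force: [-0.9, 0.1, -2.0]
finger_gap: 10.8
grip_force: 59.0
```

```bash
python3 -m handwheel '0 0 0 0 1 1 0
0 0 0 0 1 2 0
0 0 0 0 1 2 0
0 0 0 0 1 2 0'; for i in 1; do python3 -m handwheel '0 0 0 0 0 1 0
0 0 0 0 0 1.5 0
0 0 0 0 0 1.5 0
0 0 0 0 0 1.5 0';python3 -m handwheel '0 0 0 0 0 1 0
0 0 0 0 0 1.5 0
0 0 0 0 0 1.5 0
0 0 0 0 0 1.5 0'; done
```

```text
time: 8.78
tool_pos: [528.9, -89.5, 98.3]
tcp_rot: [180.0, 0.0, 167.0]
ft_force: [0.2, 0.2, -1.3]
finger_gap: 10.7
grip_force: 59.0
time: 9.28
tool_pos: [528.8, -89.5, 96.8]
tcp_rot: [-180.0, -0.0, 167.0]
ft_force: [0.1, 0.1, -1.6]
finger_gap: 11.0
grip_force: 59.0
time: 9.78
tool_pos: [528.9, -89.5, 95.3]
tcp_rot: [-180.0, 0.0, 167.0]
ft_force: [-0.4, 0.8, -2.4]
finger_gap: 10.9
grip_force: 59.0
```

```bash
python3 -m handwheel '0 0 0 0 0 1 0
0 0 0 0 0 1.5 0
0 0 0 0 0 1.5 0
0 0 0 0 0 1.5 0'|grep -E "tool_pos|ft_"
```

```text
tool_pos: [528.9, -89.5, 93.8]
ft_force: [-1.2, 0.7, -1.3]
```

```bash
python3 -m handwheel '0 0 0 0 0 1 0
0 0 0 0 0 1.5 0
0 0 0 0 0 1.5 0
0 0 0 0 0 1.5 0'|grep -E "tool_pos|ft_"
```

```text
tool_pos: [528.8, -89.5, 92.3]
ft_force: [0.5, -0.3, -1.0]
```

```bash
python3 -m handwheel '0 0 0 0 0 1 0
0 0 0 0 0 1.5 0
0 0 0 0 0 1.5 0
0 0 0 0 0 1.5 0'|grep -E "tool_pos|ft_"
```

```text
tool_pos: [529.0, -89.6, 91.1]
ft_force: [-0.3, 0.7, 2.9]
```

Contact is at underside ≈66.5. Vision put the flange near 72–73, so this should be the plate. One more step will show whether it's soft.

```bash
python3 -m handwheel '0 0 0 0 0 0.5 0
0 0 0 0 0 1 0
0 0 0 0 0 1 0
0 0 0 0 0 1 0'|grep -E "tool_pos|ft_"
```

```text
tool_pos: [529.0, -89.5, 89.9]
ft_force: [-0.4, 0.2, 4.4]
```

```bash
python3 -m handwheel '0 0 0 0 0 0.5 0
0 0 0 0 0 1 0
0 0 0 0 0 1 0
0 0 0 0 0 1 0'|grep -E "tool_pos|ft_"
```

```text
tool_pos: [529.0, -89.5, 88.9]
ft_force: [-0.5, -0.5, 4.7]
```

The push is soft and spring-like, about 0.7 N/mm, so the lugs are on the plate. First rest was at TCP ≈91.3. Pushing down to about 8.7 mm of travel.

```bash
python3 -m handwheel '0 0 0 0 0 1 0
0 0 0 0 0 2 0
0 0 0 0 0 3 0
0 0 0 0 0 4 0
0 0 0 0 0 4 0
0 0 0 0 0 4 0'|grep -E "tool_pos|ft_"
```

```text
tool_pos: [529.1, -89.5, 85.1]
ft_force: [-0.4, 1.0, 6.9]
```

```bash
python3 -m handwheel '0 0 0 0 0 1 0
0 0 0 0 0 2.2 0
0 0 0 0 0 2.2 0
0 0 0 0 0 2.2 0'|grep -E "tool_pos|ft_"
```

```text
tool_pos: [529.3, -89.6, 83.6]
ft_force: [-2.9, -0.1, 12.2]
```

```bash
for i in 1 2; do python3 -m handwheel '0 0 0 0 0 0 0
0 0 0 0 0 0 0'|grep -E "tool_pos|ft_|rot"; done; python3 - <<'E'
from bench import r
s=r.sense();print(s["wrist_torque"],s["tool_pos"],s["ft_force"],s["tcp_rot"],s["time"])
E
```

```text
tool_pos: [529.3, -89.6, 83.6]
tcp_rot: [-180.0, 0.1, 167.0]
ft_force: [-3.0, 0.3, 11.7]
tool_pos: [529.3, -89.6, 83.6]
tcp_rot: [-180.0, 0.1, 167.0]
ft_force: [-2.9, 0.4, 11.7]
[ 0.15546761  0.59385587 -0.01688622] [529.28407684 -89.5935562   83.57797475] [-2.89789551  0.41894863 11.72271315] [-1.79997783e+02  5.26295493e-02  1.67028731e+02] 14.025
```

There's a side force (Fx −2.9) along with extra Fz, so the ring is rubbing on its −x inner side. I'll ease it toward −x and read again.

```bash
python3 -m handwheel '0 0 0 0.6 -0.1 0 0
0 0 0 1.2 -0.2 0 0
0 0 0 1.2 -0.2 0 0
0 0 0 1.2 -0.2 0 0'|grep -E "tool_pos|ft_|rot"; python3 - <<'E'
from bench import r
s=r.sense();print(s["wrist_torque"])
E
```

```text
tool_pos: [528.9, -89.6, 83.9]
tcp_rot: [180.0, 0.2, 167.0]
ft_force: [0.8, 1.8, 10.7]
[ 0.0963193  -0.09770533  0.00675554]
```

```bash
python3 -m handwheel '0 0 0 0 -0.3 0.4 0
0 0 0 0 -0.3 0.8 0
0 0 0 0 -0.3 0.8 0
0 0 0 0 -0.3 0.8 0'|grep -E "tool_pos|ft_|rot"; python3 - <<'E'
from h import *
from bench import r,optics
s=r.sense();print(s["wrist_torque"])
p=optics.snapshot("wrist");q=optics.snapshot("scene");pickle.dump((p,q),open("w5.pkl","wb"))
im=p["pixels"][120:400,170:470]
c=proj(q,[528,-89,65])[0].astype(int);b=q["pixels"][c[1]-40:c[1]+40,c[0]-40:c[0]+40]
o=np.zeros((400,800,3),np.uint8);o[:373,:400]=cv2.resize(im,(400,373));o[:,400:]=cv2.resize(b,(400,400),interpolation=2)
cv2.imwrite("pics/w5.png",o)
E
```

```text
tool_pos: [529.1, -89.7, 83.6]
tcp_rot: [180.0, 0.2, 167.0]
ft_force: [-0.2, 1.3, 14.5]
[ 0.36823396  0.25457248 -0.04870722]
```

View pics/w5.png

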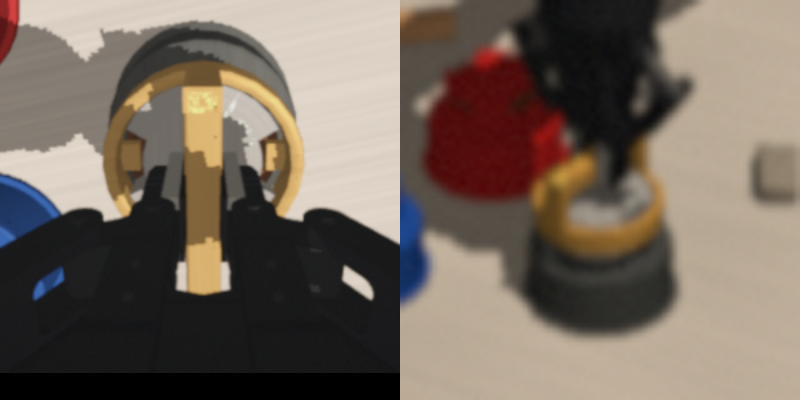

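It feels hard at TCP ≈83.6 (+4 N in 0.3 mm), and the moments point to off-centre bearing on the −x side. The picture shows the ring around the flange with both lugs in the brown gaps. I'll back off slightly and centre the ring in its play.

```bash
g(){ grep -E "tool_pos|ft_"; python3 -c "
from bench import r
print(r.sense()['wrist_torque'].round(3))"; }
python3 -m handwheel '0 0 0 0 0 -1 0
0 0 0 0 0 -2 0
0 0 0 0 0 -2 0
0 0 0 0 0 -2 0'|g
python3 -m handwheel '0 0 0 0.5 0 0 0
0 0 0 1 0 0 0
0 0 0 1 0 0 0
0 0 0 1 0 0 0'|g
python3 -m handwheel '0 0 0 -1 0 0 0
0 0 0 -2 0 0 0
0 0 0 -2 0 0 0
0 0 0 -2 0 0 0'|g
```

```text
tool_pos: [528.7, -89.6, 84.7]
ft_force: [1.3, 2.3, 7.0]
[ 0.23  -0.319  0.058]
tool_pos: [528.5, -89.6, 85.1]
ft_force: [4.1, 1.4, 7.5]
[ 0.18  -0.721  0.017]
tool_pos: [529.0, -89.7, 84.3]
ft_force: [-0.2, 2.5, 8.5]
[0.318 0.145 0.087]
```

The side loads are mostly plate friction plus arm compliance (x and z move together). I'll shift y slightly, press a touch more, and try the first 10–20° of clockwise twist, watching the moment.

```bash
g(){ grep -E "tool_pos|ft_|rot"; python3 -c "
from bench import r
print(r.sense()['wrist_torque'].round(3))"; }
python3 -m handwheel '0 0 0 0 0.6 0.2 0
0 0 0 0 0.6 0.5 0
0 0 4 0 0.6 0.5 0
0 0 8 0 0.6 0.5 0
0 0 10 0 0.6 0.5 0
0 0 10 0 0.6 0.5 0'|g
python3 -m handwheel '0 0 3 0 0 0 0
0 0 6 0 0 0 0
0 0 8 0 0 0 0
0 0 8 0 0 0 0'|g
```

```text
tool_pos: [529.3, -89.6, 84.1]
tcp_rot: [180.0, 0.1, 157.0]
ft_force: [-0.3, 0.7, 7.8]
[-0.002  0.061  0.05 ]
tool_pos: [529.4, -89.6, 84.0]
tcp_rot: [180.0, 0.1, 149.0]
ft_force: [0.6, -0.4, 7.9]
[-0.027  0.047  0.022]
```

18° with almost no moment, and lateral forces near zero, so the lugs seem to be under the flange. I'll continue in short stages.

```bash
g(){ grep -E "tool_pos|ft_|rot"; python3 -c "
from bench import r
print(r.sense()['wrist_torque'].round(3))"; }
python3 -m handwheel '0 0 3 0 0 0 0
0 0 6 0 0 0 0
0 0 8 0 0 0 0
0 0 8 0 0 0 0'|g
```

```text
tool_pos: [529.4, -89.6, 84.1]
tcp_rot: [180.0, 0.1, 141.0]
ft_force: [-0.1, -0.3, 8.5]
[-0.049  0.095  0.028]
```

```bash
g(){ grep -E "tool_pos|ft_|rot"; python3 -c "
from bench import r
print(r.sense()['wrist_torque'].round(3))"; }
python3 -m handwheel '0 0 4 0 0 0 0
0 0 8 0 0 0 0
0 0 12 0 0 0 0
0 0 15 0 0 0 0
0 0 15 0 0 0 0'|g
```

```text
tool_pos: [529.5, -89.6, 84.1]
tcp_rot: [179.9, 0.1, 126.0]
ft_force: [0.3, -1.1, 8.1]
[-0.022  0.043  0.014]
```

```bash
g(){ grep -E "tool_pos|ft_|rot"; python3 -c "
from bench import r
print(r.sense()['wrist_torque'].round(3))"; }
python3 -m handwheel '0 0 5 0 0 0 0
0 0 10 0 0 0 0
0 0 15 0 0 0 0
0 0 20 0 0 0 0
0 0 20 0 0 0 0'|g
python3 -m handwheel '0 0 5 0 0 0 0
0 0 10 0 0 0 0
0 0 15 0 0 0 0
0 0 18 0 0 0 0
0 0 18 0 0 0 0'|g
```

```text
tool_pos: [529.5, -89.6, 84.1]
tcp_rot: [179.9, 0.1, 106.0]
ft_force: [-0.6, -0.4, 8.2]
[-0.059 -0.039 -0.072]
tool_pos: [529.5, -89.6, 84.1]
tcp_rot: [179.9, 0.0, 88.0]
ft_force: [0.2, -0.6, 7.8]
[-0.06   0.041 -0.02 ]
```

79° done freely. Now feeling for the stop in 4°, then 2° steps.

```bash
g(){ grep -E "tool_pos|ft_|rot"; python3 -c "
from bench import r
print(r.sense()['wrist_torque'].round(3))"; }
python3 -m handwheel '0 0 2 0 0 0 0
0 0 4 0 0 0 0
0 0 6 0 0 0 0
0 0 8 0 0 0 0
0 0 8 0 0 0 0'|g
python3 -m handwheel '0 0 1 0 0 0 0
0 0 2 0 0 0 0
0 0 2 0 0 0 0'|g
python3 -m handwheel '0 0 1 0 0 0 0
0 0 1.5 0 0 0 0
0 0 1.5 0 0 0 0'|g
```

```text
tool_pos: [529.5, -89.6, 84.1]
tcp_rot: [179.9, 0.0, 80.0]
ft_force: [-0.2, -0.2, 7.9]
[-0.046  0.034  0.01 ]
tool_pos: [529.5, -89.6, 84.1]
tcp_rot: [179.9, 0.0, 78.0]
ft_force: [1.4, 0.1, 7.7]
[0.009 0.022 0.1  ]
tool_pos: [529.6, -89.3, 84.1]
tcp_rot: [179.9, -0.0, 76.5]
ft_force: [0.5, 0.4, 7.9]
[ 0.159 -0.074  0.225]
```

```bash
g(){ grep -E "tool_pos|ft_|rot"; python3 -c "
from bench import r
print(r.sense()['wrist_torque'].round(3))"; }
python3 -m handwheel '0 0 0.6 0 0 0 0
0 0 0.8 0 0 0 0
0 0 0.8 0 0 0 0'|g
```

```text
tool_pos: [529.7, -89.3, 84.1]
tcp_rot: [179.9, -0.0, 75.8]
ft_force: [1.8, 0.6, 8.5]
[ 0.246 -0.126  0.379]
```

The stop is felt: the moment climbs to 0.38 N m over 1.5°. I'll ease back slightly, let the spring lift the ring about 4.5 mm into the recesses, then check.

```bash
g(){ grep -E "tool_pos|ft_|rot|gap"; python3 -c "
from bench import r
print(r.sense()['wrist_torque'].round(3))"; }
python3 -m handwheel '0 0 -1 0 0 0 0
0 0 -1 0 0 -1 0
0 0 -1 0 0 -2 0
0 0 -1 0 0 -3 0
0 0 -1 0 0 -4 0
0 0 -1 0 0 -4 0'|g
python3 -m handwheel '0 0 0 0 0 -0.5 0
0 0 0 0 0 -0.5 0
0 0 0 0 0 -0.5 0'|g
```

```text
tool_pos: [529.3, -89.3, 87.6]
tcp_rot: [179.9, -0.0, 76.7]
ft_force: [4.8, 0.9, 4.3]
finger_gap: 10.8
[ 0.293 -0.788  0.106]
tool_pos: [529.3, -89.3, 88.0]
tcp_rot: [179.9, -0.0, 76.7]
ft_force: [6.4, 1.6, 2.7]
finger_gap: 10.7
[ 0.329 -0.891  0.095]
```

```bash
g(){ grep -E "tool_pos|ft_|rot|gap"; python3 -c "
from bench import r
print(r.sense()['wrist_torque'].round(3))"; }
python3 -m handwheel '0 0 0 0 0.5 0 0
0 0 0 0 1 0 0
0 0 0 0 1 0 0'|g
python3 -m handwheel '0 0 0 0 0 -0.5 0
0 0 0 0 0 -0.7 0
0 0 0 0 0 -0.7 0'|g
```

```text
tool_pos: [529.5, -89.3, 87.8]
tcp_rot: [-180.0, -0.0, 76.7]
ft_force: [2.3, 2.9, 5.9]
finger_gap: 11.1
[ 0.467 -0.371  0.099]
tool_pos: [529.4, -89.4, 88.2]
tcp_rot: [-180.0, -0.0, 76.7]
ft_force: [3.2, 2.9, 2.8]
finger_gap: 10.6
[ 0.553 -0.489  0.072]
```

Fz now drops steeply against a hard roof at TCP 88.2, which is the predicted locked height. Release, then raise straight up.

```bash
python3 -m handwheel '0 0 0 0 0 0 20
0 0 0 0 0 0 40
0 0 0 0 0 0 40
0 0 0 0 0 0 40
0 0 0 0 0 0 40' 20
python3 -m handwheel '0 0 0 0 0 -10 40
0 0 0 0 0 -40 40
0 0 0 -40 0 -80 40
0 0 0 -75 0 -120 40
0 0 0 -75 0 -120 40
0 0 0 -75 0 -120 40
0 0 0 -75 0 -120 40'
python3 - <<'E'
from h import *
from bench import r,optics
p=optics.snapshot("wrist");q=optics.snapshot("scene");t=optics.snapshot("top");pickle.dump((p,q,t),open("w6.pkl","wb"))
c=proj(q,[528,-89,65])[0].astype(int);b=q["pixels"][c[1]-40:c[1]+40,c[0]-40:c[0]+40]
o=np.zeros((500,800,3),np.uint8);o[:250,:400]=cv2.resize(p["pixels"],(400,250),interpolation=3);o[250:,:400]=cv2.resize(t["pixels"],(400,250),interpolation=3);o[:400,400:]=cv2.resize(b,(400,400),interpolation=2)
cv2.imwrite("pics/w6.png",o)
E
```

```text
time: 24.5
tool_pos: [529.6, -89.6, 88.4]
tcp_rot: [-180.0, 0.0, 76.7]
ft_force: [0.6, -0.2, -0.4]
finger_gap: 40.3
grip_force: 0.0
time: 25.38
tool_pos: [511.8, -161.5, 207.0]
tcp_rot: [-179.9, -0.0, 76.8]
ft_force: [0.2, 0.8, 0.1]
finger_gap: 40.0
grip_force: 0.0
```

View pics/w6.png

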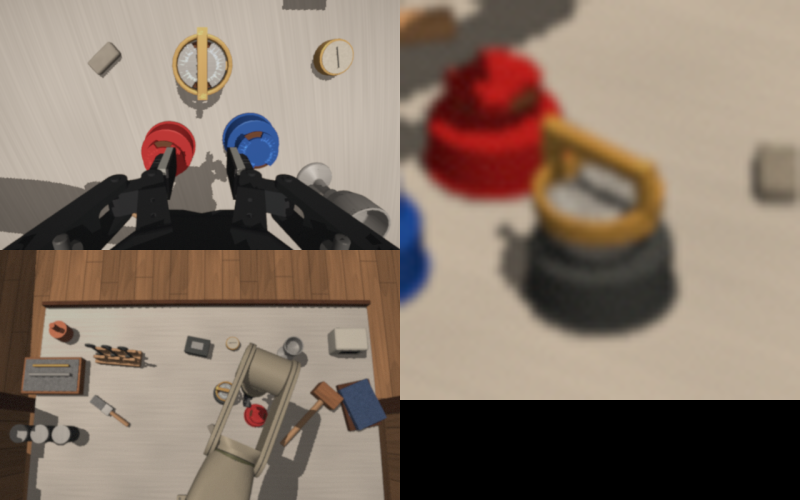

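The ring sits level on the can with its bar turned a quarter turn (wrist px ~(323,100)), and the neighbours are untouched. Now a quick check of the bar angle and height.

```bash
python3 - <<'E'
from h import *
p,q,t=pickle.load(open("w6.pkl","rb"));im=p["pixels"];hsv=cv2.cvtColor(im,cv2.COLOR_BGR2HSV)
m=((hsv[...,1]>100)&(hsv[...,2]>90)&(hsv[...,0]>12)&(hsv[...,0]<35)).astype(np.uint8)
rows=range(65,135,4);mid=[]
for r_ in rows:
    c=np.nonzero(m[r_,308:340])[0]+308;mid.append((c.mean(),r_))
M=ray(p,mid,111.7);a=np.polyfit(M[:,1],M[:,0],1)[0]
print("bar yaw",np.degrees(np.arctan2(1,a)),"twist",180-np.degrees(np.arctan2(1,a))-12.9)
col=np.nonzero(m[:,323])[0];print(col.min(),col.max());E=ray(p,[(323,col.min()-.5),(323,col.max()+.5)],111.7);print(np.linalg.norm(E[1]-E[0]),E.mean(0))
E
```

```text
bar yaw 76.98287062384146 twist 90.11712937615853
44 159
82.68085712454096 [528.30107365 -90.25356844 111.7       ]
```

The twist is 90° and the bar length at the locked height is 82.7 mm (83 expected), so the ring is locked. Handing in.

```bash
python3 -c "
from bench import workorder
print(workorder.hand_in())"
```

```text
the job is handed in; nothing more can be done
None
```

The drying can is closed: the ring is pushed down, turned about 90° clockwise to its stop and up at its locked height. The hand-in at about 25 s returned no verdict.

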